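# Hold a spring clamp gaping around a freshly glued panel edge

### The arm

A 7-joint arm with a two-finger parallel gripper is mounted at the origin on the work surface. World frame = base frame: x ahead of the robot, y to its left, z up, the work surface at z = 0. Lengths are in m, angles in rad, forces in N, time in s.
With the tool pointing down it reaches from about 0.4 to 0.85 m from the base axis. Payload 6.9 kg.
Tool frame: the origin (TCP) lies at the centre of the arm's flange, where the gripper is bolted on; the fingertips stand 173 mm ahead of it and the grasp point (between the pads) lies 155 mm ahead of it; z points along the fingers, y is the line along which they close (so a half turn about z gives the same grasp; the last joint's range is limited). The gripper opens to 85 mm and grips with 20 to 120 N. Pads are 22 mm wide; open, the fingers measure 114 mm over their backs; the gripper's body (76 mm by 85 mm) begins 54 mm behind the grasp point. The pads swing forward as they close: fully open they stand 13 mm farther back than shut.
Start: joints at [-1.171, 0.507, -0.238, 1.5, 0.126, 1.149, -0.155], TCP at [0.182, 0.598, 0.405] pointing down, gripper open.
Joint ranges: [-3.08, 3.08], [-0.24, 2.05], [-1.43, 1.35], [0, 2.5], [-1.52, 4.66], [0.17, 1.96], [-2.89, 2.89]. Speed limits (rad/s): [2.39, 2.39, 3.14, 3.14, 3.14, 3.14, 3.14].

### API

Orientations are given as a unit quaternion [x, y, z, w].
In Python, from bench import r, cams, finish_job gives the robot as it stands.
- The arm moves only by the shell command python3 -m creep 'ROWS' [FORCE]. ROWS is text: rows parted by semicolons, each of 5 numbers parted by spaces: the opening, from 0 (shut) to 1 (fully open), then the shift along the tool's x, y, z in mm, then the turn about the tool's z in degrees. A call has 1 to 12 rows; each row is the pose to reach, as a shift and turn from the pose commanded when the call began, along the tool's axes at that moment; what a row does not reach only later rows make up. A row lasts 1/12 s, in which the tool goes at most 41.7 mm and 7.16 degrees, less where a joint would pass 70% of its speed; a pose out of reach is approached as far as the arm can. A call with a gripper value outside its range is refused whole. The fingers move at their own pace and stop on an object; FORCE is the grip in N (left out, the last holds). Time passes only in rows, so rows that repeat a pose let the fingers close. It gives the time, the measured TCP pose, the force, the opening and the grip force at its end, in the units of the state.
- r.get_obs(): the state, without advancing time (a new reading comes with each control period).
- cams.grab_frame(name): name is "scene" or "top" or "wrist"; returns a dict with "frame" (384x512x3 uint8, blue, green, red), "depth" (384x512 float32, m along the optical axis (not along the pixel's ray), 0 where there is no reading), "K" (3x3 intrinsics, pixels), "k1" (the pictures are not rectified: a ray, as slopes to the right and down, at radius r is drawn at 1 + k1 r^2 times it, then the intrinsics apply), "R" (3x3) and "t" (3): a world point X has camera coordinates R X + t. Camera axes: x right, y down, z forward; pixel columns grow to the right and rows downward; lengths in m; the calibration is good to about 2 mm. A picture is of the moment at which its call begins.
- finish_job(): hands the job in; it is judged then, once.
The state is a dict: "t": time; "joint_positions": joint angles; "joint_velocities": joint speeds; "joint_torque": joint torques, N m; "tcp_pos": TCP position; "tcp_rot": TCP orientation; "wrist_force": force on the tool from outside, world axes, zero at the start; "wrist_torque": the same for the moment, N m; "opening": opening from 0.0 (shut) to 1.0 (fully open); "grip_force": force on a finger pad.
Only numpy, scipy, OpenCV 4.12 (cv2) and the standard library are available. Lean on these libraries where they do the work, as an engineer would, in place of code of your own. Each camera call takes 0.05 s, during which the arm holds its last target. There are 200 camera calls.

### The job

Pick up the spring clamp with the orange pads by its handles, squeeze it wide open, and bring it level, jaws first, around the dark glued upright edge of the panel in the vise, about half-way up, with the pads well past the edge on either side and nothing touching the panel. Finish there, still holding the clamp wide open in the gripper for a helper to slip in the protective strips. Do not bump the panel or vise, and leave the other clamp and everything else on the bench where it is.

Things in the scene. Friction and masses are not known exactly. Their poses are not given: they have to be found in the camera images.
- clamp: The spring clamp to use: black, orange pads and handle ends, 134 mm long, 24 mm thick, 120 g, lying flat; two mirrored halves on a pivot, like a clothes peg. This is its left half; origin on the pivot axis at the underside, z up. Shut, x is the clamp's middle line towards the jaw tips (60 mm ahead); open, the middle line is x turned by -clamp_open/2 about z (each half turns by half).
- clamp_handle (a point): Middle of the left handle's outer face; axes as the left half's. The right handle mirrors it. Handles splay back from the pivot: shut, 61 mm over both outer faces 48 mm behind the pivot and 77 mm at their ends (74 mm behind). Fully open, the outer faces are parallel, 30 mm apart, from 10 to 82 mm behind the pivot. Pinch across both from above, about 48 mm behind the pivot.
- clamp_open (a joint): Opening angle of that clamp between its halves (rad): 0 shut (pads meet), 0.6 fully open against a stop (about 31 mm between the pads). A spring shuts it: squeezing 48 mm behind the pivot takes about 5 N to start and 15 N at the stop, so a firm grip of 30 to 40 N squeezes it to the stop and holds it there.
- clamp_pad_left (a point): Middle of the gripping face of the left orange pad (face 16 mm long, 24 mm high), 52 mm ahead of the pivot, 12 mm above the underside; axes as the left half's.
- clamp_pad_right (a point): The same on the right pad; axes turn with the right half (equal to the left half's when shut; the right half turns the other way on opening).
- vise: Blue vise with wooden jaws, fixed to the bench, holding an upright plywood panel 6 mm thick, 160 mm long and 105 mm high. Origin: underside of the vise. The vise spans x from -60 to +70 mm, y from -50 to +106 mm (screw and bar at +y), up to 88 mm high; the panel stands in the plane y = 0, from x = -100 mm (its free, dark edge, turned to the robot) to +60 mm, z from 50 to 155 mm. z up.
- edge (a point): Mid-height point of the dark free upright edge of the panel, 102.5 mm above the bench, in the mid-plane of the 6 mm panel; x points from the edge into the panel, along it; y across its thickness; z up.
- blue_clamp: Another clamp of the same size and make with blue pads and handle ends, lying flat; leave it alone. Origin and axes as for the orange one.
- glue: Yellow glue bottle, 56 mm wide, 150 mm high, standing; origin at the centre of its underside.
- offcut: Wood offcut 90 x 45 x 20 mm; origin at the centre of its underside.
- tape: Roll of blue tape, 90 mm across, 25 mm high, lying flat; origin at the centre of its underside.
- mallet: Hammer lying on the bench near the robot's left; origin near the middle of its length.
- square: Try square lying flat: wooden stock 90 mm long and steel blade 150 mm; origin in the stock's middle, blade along x.
- mug: White mug, 80 mm across, 95 mm high, standing; origin at the centre of its underside.
There are look-alikes about, which are no part of the job. What is shaped like the clamp but pink, purple or red is not meant.

How it is judged:
By the outcome, as a careful person would: the job done as asked, in the order asked, and still so for the second after the job is handed in, while the arm keeps its last pose, push and grip.
It also fails if it takes over 42 s, if anything falls off the work surface, if the arm or the gripper's body presses on something with over 40 N, if the wrist force passes 120 N, or if a joint passes its speed limit or range.

## Working session

There is one attempt and no reset: what is moved stays moved. The work goes in short steps, Python scripts to look and compute and a shell command to move; the robot and the scene stay as the last step left them, time stands still between calls to the robot, and variables do not carry over. Pictures are saved under pics/ and viewed, at most 10 in all, crops included, and the job is handed in when it is done.

```bash
ls; mkdir -p pics; cat > h.py <<'E'
import numpy as np, cv2
from bench import r, cams
def grab(n, save=None):
    f=cams.grab_frame(n)
    if save: cv2.imwrite('pics/'+save,f['frame'])
    np.savez('last_'+n+'.npz',**f); return f
def load(n): return dict(np.load('last_'+n+'.npz'))
def world(f):
    h,w=f['depth'].shape; K=f['K']; k=float(f['k1'])
    u,v=np.meshgrid(np.arange(w),np.arange(h))
    xd=(u-K[0,2])/K[0,0]; yd=(v-K[1,2])/K[1,1]; x,y=xd.copy(),yd.copy()
    for _ in range(20):
        s=1+k*(x*x+y*y); x=xd/s; y=yd/s
    d=f['depth']; P=np.stack([x*d,y*d,d],-1)
    return (P-f['t'])@f['R']   # R^T (P-t)
E
python3 - <<'E'
from h import *
a=grab('scene'); b=grab('top')
cv2.imwrite('pics/a.png',np.vstack([a['frame'],b['frame']])[:, :] if 0 else cv2.resize(np.hstack([a['frame'],b['frame']]),(800,300)))
cv2.imwrite('pics/top.png',cv2.resize(b['frame'],(800,600)))
o=r.get_obs(); print({k:np.round(v,3) for k,v in o.items()}); print(b['R'],b['t'],b['K'],b['k1'])
E
```

```text
pics
{'t': np.float64(0.1), 'joint_positions': array([-1.171,  0.508, -0.238,  1.501,  0.126,  1.149, -0.155]), 'joint_velocities': array([-0.   , -0.   , -0.002, -0.003, -0.   , -0.   ,  0.001]), 'joint_torque': array([-6.0000e-03, -6.2183e+01, -2.1950e+00, -2.5020e+01,  1.3000e-02,
        8.0000e-03,  0.0000e+00]), 'tcp_pos': array([0.182, 0.598, 0.404]), 'tcp_rot': array([ 0.147,  0.989, -0.001, -0.   ]), 'wrist_force': array([-0.392,  0.268,  0.289]), 'wrist_torque': array([0.024, 0.031, 0.031]), 'grip_force': np.float64(0.0), 'opening': np.float64(0.995)}
[[-0.01913212 -0.99974462  0.0120276 ]
 [-0.98985768  0.01724645 -0.14101182]
 [ 0.14076837 -0.01460347 -0.98993485]] [-0.029122    0.55617917  1.41886608] [[482.62830578   0.         255.36703202]
 [  0.         482.62830578 192.73644702]
 [  0.           0.           1.        ]] -0.015449032561809338
```

View pics/top.png

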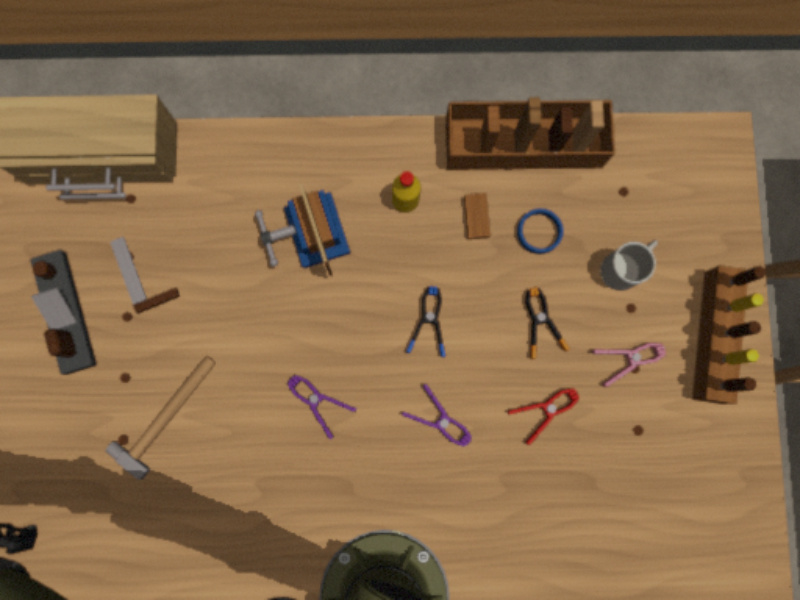

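View pics/a.png

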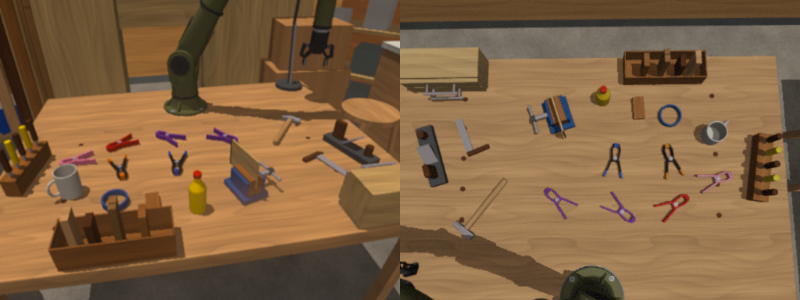

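The top view (800×600 picture) shows six clamps: orange-ended (540,320), blue (430,320), red (550,405), pink (635,357) and two purple (320,405; 440,415). The orange-ended one at (540,320) fits the task. The vise panel's dark free edge is near (328,270). Next I'll confirm with a crop and measure.

```bash
python3 - <<'E'
from h import *
f=load('top'); W=world(f); im=f['frame']
c=im[175:240,320:375]; p=im[110:185,160:235]
cv2.imwrite('pics/crop.png',np.hstack([cv2.resize(c,(420,500),interpolation=cv2.INTER_CUBIC),cv2.resize(p,(380,500),interpolation=cv2.INTER_CUBIC)]))
hsv=cv2.cvtColor(im,cv2.COLOR_BGR2HSV)
sub=np.zeros(im.shape[:2],bool); sub[175:240,325:370]=1
z=W[...,2]
m=sub&(z>0.012)&(z<0.045); P=W[m]
print('clamp n',m.sum(),'z med/max',np.median(P[:,2]),P[:,2].max())
mean=P[:,:2].mean(0); w,v=np.linalg.eigh(np.cov(P[:,:2].T)); ax=v[:,1]; s=(P[:,:2]-mean)@ax
print('mean',mean,'axis',ax,'ext',s.min(),s.max())
org=sub&(hsv[...,0]>8)&(hsv[...,0]<20)&(hsv[...,1]>190)&m
n,l,st,ce=cv2.connectedComponentsWithStats(org.astype(np.uint8))
for i in range(1,n):
    if st[i,4]>4: print(st[i,4],ce[i],W[l==i].mean(0))
grey=sub&m&(hsv[...,1]<60)&(hsv[...,2]>110)
print('pivot',grey.sum(),W[grey].mean(0) if grey.any() else None)
sub[:]=0; sub[110:190,150:235]=1
m=sub&(z>0.147)&(z<0.165); Q=W[m]; print('panel n',m.sum(),np.median(Q[:,2]))
l=cv2.fitLine(Q[:,:2].astype(np.float32),cv2.DIST_HUBER,0,.01,.01).ravel(); s=(Q[:,:2]-l[2:])@l[:2]
print('line',l,s.min(),s.max(),'ends',l[2:]+l[:2]*s.min(),l[2:]+l[:2]*s.max(),'rms',np.std((Q[:,:2]-l[2:])@[-l[1],l[0]]))
# scene view panel
f=load('scene'); W2=world(f); z=W2[...,2]
print('scenecam',-f['R'].T@f['t'])
m=(z>0.09)&(z<0.157)&(np.abs(W2[...,0]-l[2])<.15)&(np.abs(W2[...,1]-l[3])<.12); Q=W2[m]; 
if len(Q):
    Q2=Q[Q[:,2]>.1]; l2=cv2.fitLine(Q2[:,:2].astype(np.float32),cv2.DIST_HUBER,0,.01,.01).ravel(); s=(Q2[:,:2]-l2[2:])@l2[:2]; print('scene line',len(Q2),l2,l2[2:]+l2[:2]*s.min(),l2[2:]+l2[:2]*s.max(),Q2[:,2].max())
E
```

```text
clamp n 342 z med/max 0.02338736567810576 0.03327124340081
mean [ 0.51727236 -0.31706717] axis [-0.97257525 -0.23258844] ext -0.06607885433496669 0.06957058604770991
19 [341.89473684 186.57894737] [ 0.57208481 -0.30516879  0.02493523]
12 [359.83333333 220.33333333] [ 0.46784849 -0.35642007  0.01981642]
13 [340.46153846 224.23076923] [ 0.45712754 -0.29683376  0.01890205]
pivot 22 [ 0.52388728 -0.31574451  0.02563697]
panel n 120 0.15572203772237447
line [0.95557606 0.29474455 0.68255025 0.11446226] -0.08024174678897691 0.08190127528872143 ends [0.60587316 0.09081144] [0.76081315 0.13860221] rms 0.001763491252396782
scenecam [ 1.45583676 -0.1549348   0.69760194]
scene line 759 [0.9551211  0.29621565 0.6923062  0.11706683] [0.60634123 0.09040615] [0.76278866 0.13892584] 0.15615892251934482
```

View pics/crop.png

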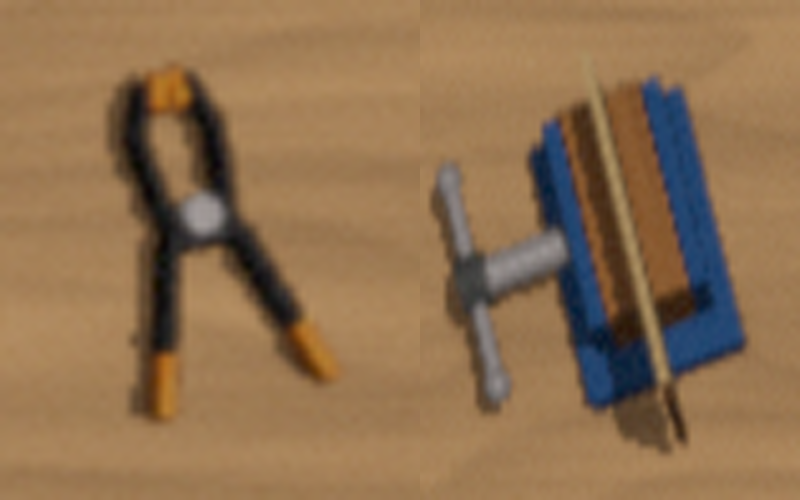

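The crop confirms it: orange pads at the top, orange handle ends at the bottom, and a grey pivot. The right half shows the panel with its dark edge at the bottom. The panel fit (162 mm long, top at 0.156) matches the given sizes, and so does the clamp (135 mm long, 24–25 mm high).

```bash
cat >> h.py <<'E'
from scipy.spatial.transform import Rotation as Ro
def go(x,y,z,yaw_y=None):
    """shift (mm, tool axes) and turn (deg) to bring TCP to x,y,z with tool y at world angle yaw_y (deg)"""
    o=r.get_obs(); R=Ro.from_quat(o['tcp_rot']).as_matrix()
    d=R.T@(np.array([x,y,z])-o['tcp_pos'])*1e3
    a=np.degrees(np.arctan2(R[1,1],R[0,1])); t=0 if yaw_y is None else -((yaw_y-a+180)%360-180)
    print('shift',d.round(1),'turn',round(t,1),'tilt',R[:,2].round(4),'J',np.round(o['joint_positions'],2),'t',round(o['t'],2))
E
python3 -c "
from h import *
go(.50,.25,.405,102)"
```

```text
shift [-405.7 -240.4   -0.7] turn -28.9 tilt [-4.0e-04 -1.5e-03 -1.0e+00] J [-1.17  0.51 -0.24  1.5   0.13  1.15 -0.15] t 0.1
```

```bash
python3 -m creep '1 -34 -20 0 -3; 1 -68 -40 0 -6; 1 -102 -60 0 -9; 1 -136 -80 0 -12; 1 -170 -100 0 -15; 1 -204 -120 0 -18; 1 -238 -140 0 -21; 1 -272 -160 0 -24; 1 -306 -180 0 -27; 1 -340 -200 0 -29; 1 -373 -220 0 -29; 1 -406 -240 0 -29' 40; python3 -c "
from h import *
go(.477,-.326,.405,102)"
```

```text
t: 1.1
tcp_pos: [0.5013, 0.2485, 0.4044]
tcp_rot: [-0.105, 0.994, -0.0, -0.0]
wrist_force: [0.3, 0.8, -0.6]
opening: 0.999
grip_force: 0.0
shift [ 1.443e+02 -5.566e+02 -4.000e-01] turn 0.1 tilt [-6.e-04 -3.e-04 -1.e+00] J [-0.31  0.41 -0.28  1.68  0.13  1.08  1.15] t 1.1
```

```bash
python3 -m creep '1 10 -38 0 0; 1 20 -76 0 0; 1 30 -114 0 0; 1 40 -152 0 0; 1 50 -190 0 0; 1 60 -228 0 0; 1 70 -266 0 0; 1 80 -304 0 0; 1 88 -338 0 0; 1 96 -372 0 0; 1 104 -406 0 0; 1 104 -406 0 0'; python3 -c "
from h import *
go(.477,-.326,.30,102)"
```

```text
t: 2.1
tcp_pos: [0.4825, -0.1759, 0.4042]
tcp_rot: [-0.101, 0.995, -0.002, -0.001]
wrist_force: [0.4, -0.3, 0.6]
opening: 0.996
grip_force: 0.0
shift [  35.3 -145.6  104.8] turn -0.4 tilt [-0.0013 -0.0039 -1.    ] J [ 0.41  0.33 -0.15  1.79  0.06  1.02  2.01] t 2.1
```

```bash
python3 -m creep '1 7 -29 20 0; 1 14 -58 40 0; 1 21 -87 60 0; 1 28 -116 80 0; 1 35 -145 100 0; 1 35 -145 104 0; 1 35 -145 104 0; 1 35 -145 104 0'; python3 - <<'E'
from h import *
f=grab('wrist'); cv2.imwrite('pics/w.png',f['frame']); W=world(f); z=W[...,2]
m=(z>.015)&(z<.035)&(abs(W[...,0]-.515)<.085)&(abs(W[...,1]+.32)<.06)
P=W[m]; print(m.sum(), np.median(P[:,2]))
o=r.get_obs(); print(o['tcp_pos'])
hsv=cv2.cvtColor(f['frame'],cv2.COLOR_BGR2HSV)
org=m&(hsv[...,0]>6)&(hsv[...,0]<22)&(hsv[...,1]>180)
n,l,st,ce=cv2.connectedComponentsWithStats(org.astype(np.uint8))
for i in range(1,n):
    if st[i,4]>40: print(st[i,4],ce[i],W[l==i].mean(0),W[l==i].min(0),W[l==i].max(0))
g=m&(hsv[...,1]<60)&(hsv[...,2]>100); print('pivot',g.sum(),W[g].mean(0) if g.any() else 0)
# top-face only points
m2=m&(z>np.percentile(P[:,2],60)-.004); Q=W[m2][:,:2]
rect=cv2.minAreaRect(Q.astype(np.float32)); print('rect',rect)
E
```

```text
t: 2.77
tcp_pos: [0.4801, -0.3168, 0.3003]
tcp_rot: [-0.106, 0.994, 0.001, -0.0]
wrist_force: [1.0, -0.3, 0.8]
opening: 1.0
grip_force: 0.0
2657 0.0225533940350325
[ 0.48050746 -0.316315    0.30102422]
73 [218.64383562 167.43835616] [ 0.4674093  -0.35637614  0.02163078] [ 0.45676737 -0.36651837  0.0150756 ] [ 0.48077448 -0.34940736  0.02407807]
105 [281.1047619  167.14285714] [ 0.4551317  -0.29968142  0.0211856 ] [ 0.44304214 -0.30322324  0.01558984] [ 0.46884332 -0.29416779  0.02356293]
114 [251.25438596 272.11403509] [ 0.57178364 -0.30398313  0.02147699] [ 0.56438851 -0.31235328  0.01522896] [ 0.58184877 -0.29616854  0.02399039]
pivot 178 [ 0.52408845 -0.31442834  0.02470755]
rect ((0.5158344507217407, -0.3169364631175995), (0.13466201722621918, 0.07395820319652557), 12.171464920043945)
```

View pics/w.png

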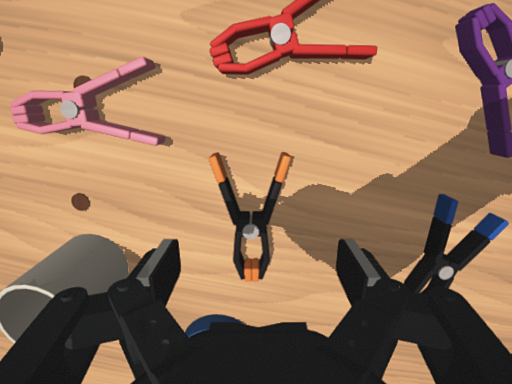

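The wrist view shows the orange clamp centred near (250,230) with its handles up the picture. The fingers are either side, and pink is clear to the left. The refined fit gives pivot (0.524, -0.3145), yaw 12.2°.

```bash
python3 -c "
from h import *
go(.477,-.3247,.175,102.2)"
```

```text
shift [  5.3  -7.5 126. ] turn -0.0 tilt [ 3.e-04  8.e-04 -1.e+00] J [ 0.62  0.53 -0.12  1.78  0.08  0.84  2.24] t 2.82
```

```bash
python3 -m creep '1 5 -7 20 0; 1 5 -7 45 0; 1 5 -7 70 0; 1 5 -7 90 0; 1 5 -7 105 0; 1 5 -7 116 0; 1 5 -7 122 0; 1 5 -7 125 0; 1 5 -7 125 0; 1 5 -7 125 0' 38; python3 -c "
from h import *
go(.477,-.3247,.175,102.2)"
```

```text
t: 3.65
tcp_pos: [0.477, -0.3254, 0.1766]
tcp_rot: [-0.106, 0.994, -0.0, 0.001]
wrist_force: [-0.6, 0.2, -0.1]
opening: 1.001
grip_force: 0.0
shift [-0.1  0.7  1.6] turn -0.1 tilt [ 1.2e-03 -7.0e-04 -1.0e+00] J [ 0.62  0.7  -0.09  1.88  0.11  0.57  2.23] t 3.65
```

```bash
python3 -m creep '0.8 0 0 1 0; 0.7 0 0 1 0; 0.6 0 0 1 0; 0.5 0 0 1 0; 0.4 0 0 1 0; 0.3 0 0 1 0; 0.2 0 0 1 0; 0.1 0 0 1 0; 0 0 0 1 0; 0 0 0 1 0; 0 0 0 1 0; 0 0 0 1 0' 38;  python3 -c "
from h import *
f=grab('wrist','w2.png')"
```

```text
t: 4.65
tcp_pos: [0.4773, -0.3259, 0.1769]
tcp_rot: [-0.105, 0.994, -0.001, 0.002]
wrist_force: [-1.2, 1.0, 14.0]
opening: 0.346
grip_force: 37.4
```

View pics/w2.png

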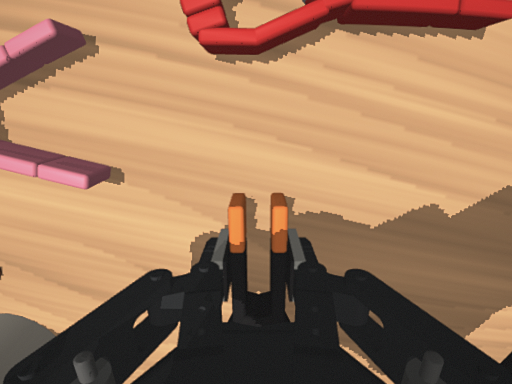

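The wrist view shows both orange handle ends at (238,222) and (279,222), parallel in the pads. The opening of 0.346 is 29.4 mm, so the clamp is at its stop.

```bash
python3 -m creep '0 0 0 -4 0; 0 0 0 -10 0; 0 0 0 -20 0; 0 0 0 -35 0; 0 0 0 -52 0; 0 0 0 -68 0; 0 0 0 -80 0; 0 0 0 -88 0; 0 0 0 -90 0; 0 0 0 -90 0; 0 0 0 -90 0' 38;  python3 - <<'E'
from h import *
f=grab('top'); W=world(f); z=W[...,2]
hsv=cv2.cvtColor(f['frame'],cv2.COLOR_BGR2HSV)
g=(z>.06)&(abs(W[...,0]-.53)<.1)&(abs(W[...,1]+.31)<.06)
org=g&(hsv[...,0]>6)&(hsv[...,0]<22)&(hsv[...,1]>150)
n,l,st,ce=cv2.connectedComponentsWithStats(org.astype(np.uint8))
for i in range(1,n):
    if st[i,4]>3: print(st[i,4],ce[i],W[l==i].mean(0),W[l==i][:,2].max())
gr=g&(hsv[...,1]<60)&(hsv[...,2]>100)&(z<.14); print('pivot',gr.sum(),np.median(W[gr],0) if gr.any() else 0)
fw=grab('wrist')
cv2.imwrite('pics/l.png',np.hstack([cv2.resize(f['frame'][160:240,310:390],(400,400)),cv2.resize(fw['frame'],(400,400))]))
go(.477,-.3247,.2655,102.2)
E
```

```text
t: 5.62
tcp_pos: [0.4764, -0.3253, 0.2643]
tcp_rot: [-0.105, 0.994, 0.0, -0.0]
wrist_force: [-0.1, -0.7, -0.7]
opening: 0.341
grip_force: 38.1
27 [353.22222222 180.55555556] [ 0.57698174 -0.3231291   0.10525232] 0.1173427909102106
18 [340.38888889 183.11111111] [ 0.56930069 -0.28443798  0.11033539] 0.11608429516801971
24 [354.    223.375] [ 0.45246715 -0.31917499  0.10643143] 0.11536304488143811
pivot 29 [ 0.52723806 -0.31565157  0.11130366]
shift [-0.8  0.4 -1.7] turn -0.1 tilt [-1.4e-03  9.0e-04 -1.0e+00] J [ 0.63  0.58 -0.11  1.81  0.09  0.76  2.25] t 5.72
```

View pics/l.png

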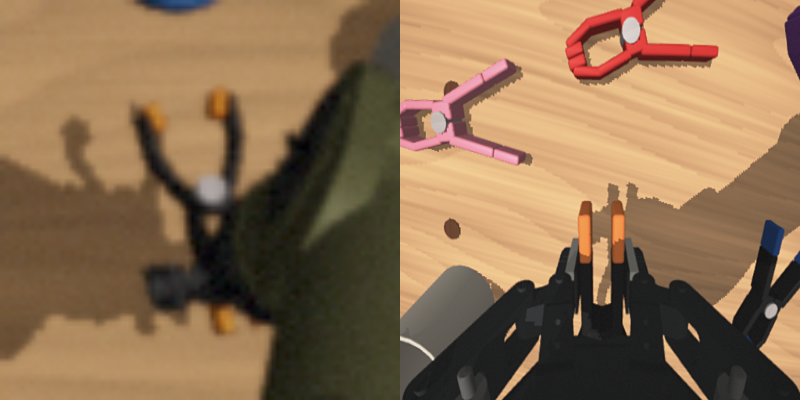

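The lifted clamp shows its jaws wide open at (150,115) and (218,100), level, with pads about 99 mm ahead of the TCP on its centre line. Next I'll move to a pre-approach on the panel axis.

```bash
python3 -c "
from h import *
go(.4293,.0359,.268,107.2)"
```

```text
shift [-29.8 363.   -3.8] turn -5.1 tilt [-1.4e-03  9.0e-04 -1.0e+00] J [ 0.63  0.58 -0.11  1.81  0.09  0.76  2.25] t 5.72
```

```bash
python3 -m creep '0 -1 10 -3 0; 0 -3 35 -3 -1; 0 -6 70 -3 -1; 0 -9 108 -3 -2; 0 -12 146 -3 -2; 0 -15 184 -3 -3; 0 -18 222 -3 -3; 0 -21 260 -3 -4; 0 -24 296 -3 -5; 0 -27 330 -3 -5; 0 -29 353 -3 -5; 0 -30 363 -3 -5' 38; python3 -m creep '0 0 0 0 0; 0 0 0 0 0; 0 0 0 0 0';  python3 - <<'E'
from h import *
f=grab('top'); W=world(f); z=W[...,2]
go(.4293,.0359,.268,107.2)
o=r.get_obs(); t=o['tcp_pos'][:2]; a=np.radians(17.2); u=np.array([np.cos(a),np.sin(a)]); n=np.array([-u[1],u[0]])
E=np.array([.606,.0906]); print('tcp rel edge',(t-E)@u,(t-E)@n)
hsv=cv2.cvtColor(f['frame'],cv2.COLOR_BGR2HSV); rel=W[...,:2]-E; s=rel@u; d=rel@n
g=(z>.06)&(s>-.26)&(s<-.03)&(abs(d)<.06)
org=g&(hsv[...,0]>6)&(hsv[...,0]<22)&(hsv[...,1]>150)&(z<.13)
k,l,st,ce=cv2.connectedComponentsWithStats(org.astype(np.uint8))
for i in range(1,k):
    if st[i,4]>3: q=l==i; print('or',st[i,4],s[q].mean(),d[q].mean(),d[q].min(),d[q].max(),z[q].max())
gr=g&(hsv[...,1]<60)&(hsv[...,2]>100)&(z<.14); print('pivot',gr.sum(),s[gr].mean(),d[gr].mean(),np.median(z[gr]))
q=(z>.147)&(z<.165)&(s>-.03)&(s<.08)&(abs(d)<.02); print('panel',q.sum(),s[q].min(),d[q].mean(),d[q].min(),d[q].max(),'near end d',d[q&(s<.03)].mean())
q=(z>.06)&(z<.15)&(s>-.03)&(s<.008)&(abs(d)<.02); print('edge face',q.sum(),np.median(s[q]),np.median(d[q]),z[q].min())
cv2.imwrite('pics/p.png',cv2.resize(f['frame'][110:230,150:310],(800,600)))
E
```

```text
t: 6.72
tcp_pos: [0.4286, 0.0399, 0.2677]
tcp_rot: [-0.151, 0.988, 0.001, -0.0]
wrist_force: [-0.7, 0.3, -0.9]
opening: 0.339
grip_force: 38.1
t: 6.97
tcp_pos: [0.4298, 0.0347, 0.2676]
tcp_rot: [-0.148, 0.989, -0.0, -0.0]
wrist_force: [0.2, 0.1, -1.5]
opening: 0.337
grip_force: 38.1
shift [ 0.1  1.6 -0.4] turn -0.2 tilt [-2.e-04 -7.e-04 -1.e+00] J [-0.05  0.4  -0.12  2.17  0.09  0.57  1.63] t 7.02
tcp rel edge -0.184857234675947 -0.0016022061531937304
or 16 -0.08691246315128867 -0.022116452737347428 -0.025847752770009346 -0.017689525691525328 0.11575491871176884
or 19 -0.08576218100165087 0.017224634202364544 0.012150231267014288 0.021733631523950008 0.11934195204322948
pivot 0 nan nan nan
panel 61 0.0003567900919174143 0.00016321580182549294 -0.0028779853148838755 0.003184767121505851 near end d 0.0003844115969397469
edge face 14 0.0013575569777126472 -0.0006455309993777557 0.06305224099109102<stdin>:12: RuntimeWarning: Mean of empty slice.
  ret = ret.dtype.type(ret / rcount)
  return _methods._mean(a, axis=axis, dtype=dtype,
```

View pics/p.png

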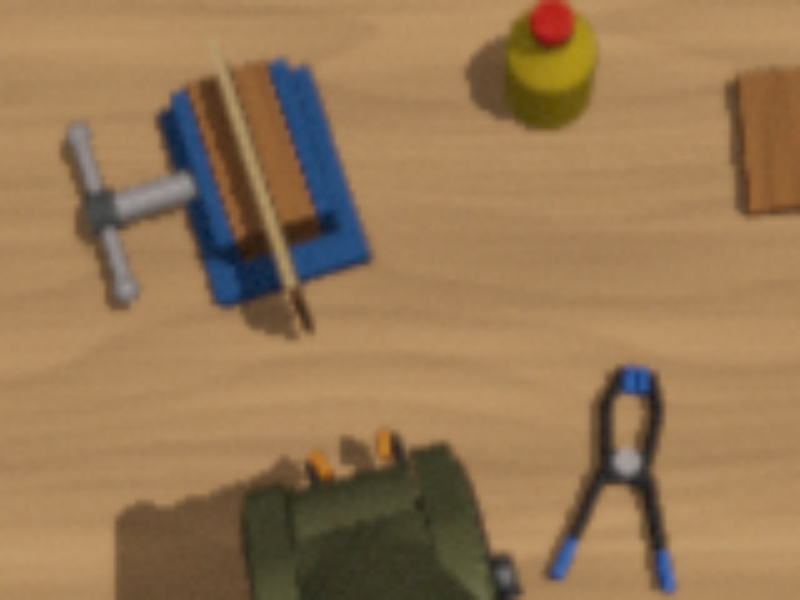

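The view shows the jaws at (320,465) and (385,442), facing the dark edge at (305,310) and lined up with the panel about 2 mm to the right. I'll shift 2 mm left and advance in two steps.

```bash
python3 -m creep '0 -3 2 0 0; 0 -12 2 0 0; 0 -24 2 0 0; 0 -37 2 0 0; 0 -48 2 0 0; 0 -56 2 0 0; 0 -60 2 0 0; 0 -60 2 0 0; 0 -60 2 0 0; 0 -60 2 0 0; 0 -60 2 0 0' 38;  cat > chk.py <<'E'
from h import *
import sys
f=grab('top'); W=world(f); z=W[...,2]
a=np.radians(17.2); u=np.array([np.cos(a),np.sin(a)]); n=np.array([-u[1],u[0]])
E=np.array([.606,.0906]); T=E-.075*u; go(T[0],T[1],.268,107.2)
o=r.get_obs(); t=o['tcp_pos'][:2]; print('tcp rel edge',(t-E)@u,(t-E)@n,'F',o['wrist_force'].round(1))
hsv=cv2.cvtColor(f['frame'],cv2.COLOR_BGR2HSV); rel=W[...,:2]-E; s=rel@u; d=rel@n
g=(z>.08)&(s>-.2)&(s<.05)&(abs(d)<.05)
org=g&(hsv[...,0]>6)&(hsv[...,0]<22)&(hsv[...,1]>190)&(z<.13)&(abs(d)>.006)
k,l,st,ce=cv2.connectedComponentsWithStats(org.astype(np.uint8))
for i in range(1,k):
    if st[i,4]>3: q=l==i; print('or',st[i,4],s[q].mean(),d[q].mean(),d[q].min(),d[q].max(),z[q].mean(),z[q].max())
gr=g&(hsv[...,1]<60)&(hsv[...,2]>100)&(z<.14)
if gr.any(): print('pivot',gr.sum(),s[gr].mean(),d[gr].mean(),np.median(z[gr]))
b=grab('scene')
cv2.imwrite('pics/'+sys.argv[1],np.hstack([cv2.resize(f['frame'][120:200,170:250],(400,400)),cv2.resize(b['frame'][150:280,250:380],(400,400))]))
E
python3 chk.py c1.png
```

```text
t: 7.93
tcp_pos: [0.486, 0.0551, 0.2677]
tcp_rot: [-0.149, 0.989, -0.0, -0.0]
wrist_force: [-0.0, 0.3, -0.8]
opening: 0.339
grip_force: 38.1
shift [-50.   -1.5  -0.3] turn -0.1 tilt [-3.e-04 -2.e-04 -1.e+00] J [-0.08  0.47 -0.12  2.03  0.09  0.65  1.61] t 7.98
tcp rel edge -0.1249707186537825 0.0016283038740545902 F [-0.3  0.3 -1.6]
```

View pics/c1.png

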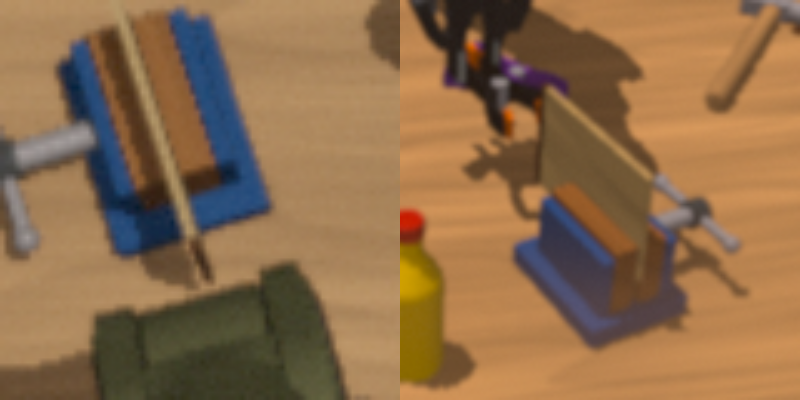

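The top view has the arm hiding the jaws just short of the edge. The scene view shows the orange pads at (475,50) and (508,120) on either side of the dark edge at (540,140), at mid-height. Advancing the remaining 50 mm.

```bash
python3 -m creep '0 -3 0 0 0; 0 -10 0 0 0; 0 -18 0 0 0; 0 -27 0 0 0; 0 -36 0 0 0; 0 -43 0 0 0; 0 -48 0 0 0; 0 -50 0 0 0; 0 -50 0 0 0; 0 -50 0 0 0; 0 -50 0 0 0; 0 -50 0 0 0' 38; python3 chk.py c2.png; python3 - <<'E'
from h import *
f=load('scene'); W=world(f); z=W[...,2]; a=np.radians(17.2); u=np.array([np.cos(a),np.sin(a)]); n=np.array([-u[1],u[0]])
rel=W[...,:2]-[.606,.0906]; s=rel@u; d=rel@n; hsv=cv2.cvtColor(f['frame'],cv2.COLOR_BGR2HSV)
org=(z>.08)&(z<.13)&(s>-.06)&(s<.06)&(abs(d)>.006)&(abs(d)<.05)&(hsv[...,0]>4)&(hsv[...,0]<20)&(hsv[...,1]>150)
k,l,st,ce=cv2.connectedComponentsWithStats(org.astype(np.uint8))
for i in range(1,k):
    if st[i,4]>5: q=l==i; print(st[i,4],ce[i],'s',s[q].min(),s[q].max(),'d',d[q].min(),d[q].max(),'z',z[q].min(),z[q].max())
cv2.imwrite('pics/c3.png',cv2.resize(f['frame'][140:230,250:360],(733,600),interpolation=cv2.INTER_CUBIC))
E
```

```text
t: 9.03
tcp_pos: [0.534, 0.07, 0.2677]
tcp_rot: [-0.149, 0.989, -0.0, -0.0]
wrist_force: [0.8, -0.4, -0.8]
opening: 0.337
grip_force: 38.1
shift [ 0.2 -1.6 -0.2] turn -0.1 tilt [-2.e-04 -1.e-04 -1.e+00] J [-0.1   0.53 -0.12  1.91  0.09  0.71  1.6 ] t 9.08
tcp rel edge -0.07483405615392398 0.0015571805871103517 F [-0.5 -0.5 -0.8]
38 [293.97368421 199.15789474] s 0.020736711742475836 0.035397855084612816 d -0.024680691095464703 -0.011448368254848509 z 0.09012128230088927 0.11436341178089295
```

View pics/c3.png

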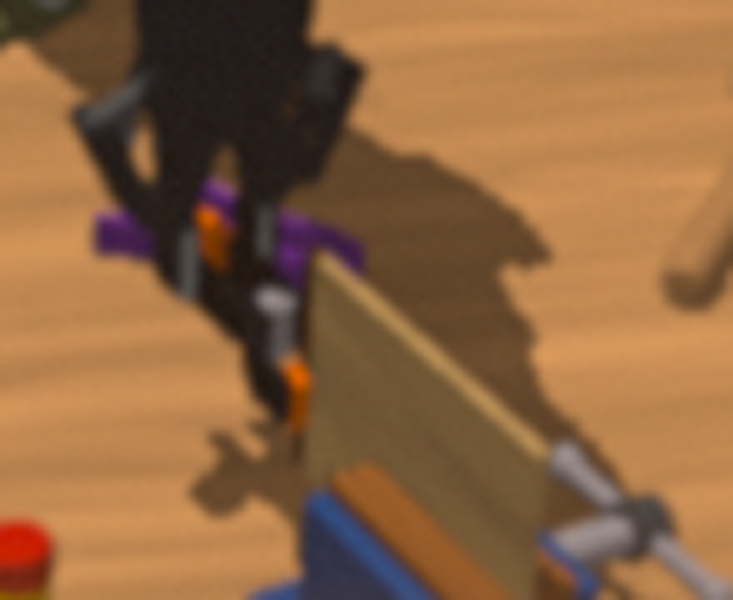

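The right pad is at (298,390) in the picture, beside the panel: 20–35 mm past the edge, 90–114 mm high, with about 9 mm clearance. The left pad is hidden behind the panel. There is no contact force and the grip is steady at 38 N, fully open.

```bash
python3 -c "
from bench import finish_job
print(finish_job())"
```

```text
the job is handed in; nothing more can be done
None
```

I handed the job in with the orange clamp level around the panel's dark edge at half height, held fully open at 38 N. The right pad measured about 20–35 mm past the edge with about 9 mm clearance; the left pad was hidden from the camera, but no contact force showed.

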